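# Mount the flat-headed post in the sprung post holder

## Task

Take the flat-headed post out of the parking rack and slide it straight down into the post holder, past the side spring plunger, until it is fully home with the spring seat pressed down under its foot, then let go so that the plunger grips it. Feel for the bottom and push gently, never ramming or leaning hard on the holder; leave the ball-headed post in the rack and everything else on the bench where it is.

Things in the scene. Friction and masses are not known exactly. Their poses are not given: they have to be found in the camera images.
- post_flat: The post to mount: steel shank 14 mm in diameter, 85 mm long, under a plain flat-topped aluminium head, a cylinder 36 mm in diameter and 24 mm tall (109 mm in all, 0.12 to 0.24 kg). Its lowest 6 mm taper to 11 mm. Origin: centre of the foot; z runs up to the head. Starts upright in one of the rack's two holes.
- post_ball: The other post, which stays in the rack: the same 14 mm shank, 85 mm long, but with a ball head 30 mm in diameter (118 mm in all). Origin: centre of the foot; z up.
- rack: Grey plastic parking block fixed to the bench, 50 mm (x) by 150 mm (y) by 50 mm tall, with two loose round holes 16.5 mm wide, 42 mm deep, at y = -45 and +45 mm. Origin: centre of the underside. A standing post's foot is 8 mm and the underside of its head 93 mm above the bench.
- holder: Post holder fixed to the bench: upright square aluminium block, 46 mm wide, on a dark base plate 85 mm square, 80 mm tall in all, with one vertical round bore 15.2 mm wide in the middle of its top (a 14 mm shank has 1.2 mm play). Origin: centre of the underside; z up. The plunger's black knob sticks out of its +x side, 58 mm up, to 46 mm from the axis (48 mm when pushed out).
- holder_mouth (a point): Centre of the bore's mouth, on the holder's top face, 80 mm above the bench.
- plunger (a joint): Side spring plunger of the holder, metres outward (along holder +x): 0 = its 10 mm ball nose stands 4 mm into the bore, 58 mm above the bench; about 0.002 = riding on a 14 mm shank. Spring 6 to 8 N: getting the foot past it takes a push of roughly 5 to 12 N, sliding on 2 to 9 N.
- seat (a joint): Small spring seat deep in the bore, metres downward: 0 = free, 0.004 = pressed fully down (home). Its height was set by the last user and cannot be seen: its free top is anywhere from 14 to 38 mm above the bench. It gives by 4 mm (1 N rising to about 4 N), then stops dead; the plunger's friction keeps the post down against it.
- cast: Plaster dental cast, 62 x 56 x 31 mm, lying on the mat between holder and rack. Origin: centre of the underside. Leave alone.
- dropper: Small black dropper bottle, 28 mm wide, 75 mm tall. Origin: centre of the underside. Leave alone.
- jar_a: Larger white jar, 52 mm wide, 85 mm tall. Origin: centre of the underside. Leave alone.
- jar_b: Smaller white jar, 48 mm wide, 65 mm tall. Origin: centre of the underside. Leave alone.
- bowl: Blue mixing bowl, 96 mm wide, 50 mm tall. Origin: centre of the underside. Leave alone.
- handpiece: Slim steel and black dental handpiece, 150 mm long, 20 mm thick, lying on the mat. Origin: underside, near its middle. Leave alone.
Mind the look-alikes: they are no part of the job. What is shaped like the post_flat but blue, pink or yellow is not meant.

How it is judged:
By the outcome, as a careful person would: the job done as asked, in the order asked, and still so for the second after the job is handed in, with the robot touching nothing.
It also fails if it takes over 58 s, if anything falls off the work surface, if the arm or the gripper's body presses on something with over 40 N, if the wrist force passes 120 N, or if a joint passes its speed limit or range.

## Robot

A 6-joint arm with a two-finger parallel gripper is mounted at the origin on the work surface. World frame = base frame: x ahead of the robot, y to its left, z up, the work surface at z = 0. Lengths are in mm, angles in degrees, forces in N, time in s.
With the tool pointing down it reaches from about 325 to 775 mm from the base axis. Payload 9.3 kg.
Tool frame: the origin (TCP) lies on the centre line of the jaws, within the pads' length; the fingertips stand 8 mm ahead of it and the grasp point (between the pads) lies 11 mm behind it (manip.tip_extent is the distance from the TCP to the fingertips, in mm); z points along the fingers, y is the direction in which the jaws open and shut (so a half turn about z gives the same grasp; the last joint's range is limited). The gripper opens to 85 mm and grips with 20 to 120 N. Pads are 22 mm wide; open, the fingers measure 114 mm over their backs; the gripper's body (76 mm by 85 mm) begins 54 mm behind the grasp point. The pads swing forward as they close: fully open they stand 13 mm farther back than shut.
Start: joints at [63.449, 14.817, 1.232, 76.415, 0, 81.257], TCP at [168.202, 523.645, 209.479] pointing down, gripper open.
Joint ranges: [-174.27, 174.27], [-52.1, 104.24], [-59.71, 78.15], [-110.17, 111.67], [-87.03, 83.33], [-180, 180]. Speed limits (degrees/s): [127.2, 127.2, 159.86, 180, 180, 180].

## Interface

Orientations are given as [roll, pitch, yaw] about the fixed x, y, z axes, in that order (R = Rz(yaw) Ry(pitch) Rx(roll)).
In Python, from plant import manip, viewer, order gives the robot as it stands.
- The arm moves only by the tool play_rows, never from a script. Its argument "targets" is a list of rows, each a list of 3 entries, a list of its own where there are three numbers: the opening, from -1 (shut) to 1 (fully open), then the shift along the tool's x, y, z in m, then the turn, a rotation vector about the tool's x, y, z in rad. In form: [[jaw, [tx, ty, tz], [ax, ay, az]], ...]. A call has 1 to 10 rows; each row shifts and turns the commanded pose from where the row before left it, along the tool's axes as they then stand; what a row does not reach is not made up. A row lasts 1/10 s, in which the tool goes at most 50 mm and 8.59 degrees, less where a joint would pass 70% of its speed; a pose out of reach is approached as far as the arm can. A call is refused whole if a number of a shift passes 0.05 or a number of a turn 0.15, either way. A call with a gripper value outside its range is refused whole. The fingers move at their own pace and stop on an object; the grip force is fixed at half the most. Time passes only in rows, so rows that do not move let the fingers close. It gives the time, the measured TCP pose, the force and the opening at its end, in the units of the state.
- manip.get_state(): the state, without advancing time (a new reading comes with each control period).
- viewer.get_image(name): name is "side" or "top" or "wrist"; returns a dict with "img" (400x640x3 uint8, blue, green, red), "range_z" (400x640 float32, mm along the optical axis (not along the pixel's ray), 0 where there is no reading), "mtx" (3x3 intrinsics, pixels), "xyz" and "rotation" of the camera in the world. Camera axes: x right, y up, looking along -z (the intrinsics and any distortion apply to the point x, -y, -z); pixel columns grow to the right and rows downward; lengths in mm; the calibration is good to about 2 mm. The wrist camera is an equidistant fisheye: a pixel r from the principal point sees the ray r / f radians off the axis. A picture is of the moment at which its call begins.
- order.close_job(): hands the job in, once; it reports no verdict.
Trained networks look in a picture, given as the dict that the camera call returned (one of the last four; its "shot" number tells which), for a name from the list of things; names that differ only in an ending like _2 or _b are one class to them, and where a whole thing is asked for, a point or a joint stands for the part that bears it (a point fixed in the world has none). Each returns a list of dicts, best first, with "p" (0 to 1); they miss things now and then, are a little off and sometimes report something else, mostly with a low value. They report only what shows in the picture. A call takes as long as a camera call. They do not tell look-alikes from the thing itself.
- viewer.search_frame(label, picture): "centre" ([x, y, z] in mm, in world coordinates, good to about 4 mm: the middle of the surface that is visible of it).
- viewer.silhouettes(label, picture): "mask" (400x640 bool, what is visible of it).
The state is a dict: "clock": time; "qpos": joint angles; "qd": joint speeds; "effort": joint torques, N m; "eef_pos": TCP position; "ee_rot": TCP orientation; "force": force on the tool from outside, world axes, zero at the start; "moment": the same for the moment, N m; "width": opening from 0.0 (shut) to 1.0 (fully open).
Only numpy, scipy, OpenCV 4.12 (cv2) and the standard library are available. Lean on these libraries where they do the work, as an engineer would, in place of code of your own. Each camera call takes 0.05 s, during which the arm holds its last target. There are 200 camera calls.

## Working session

There is one attempt and no reset: what is moved stays moved. The work goes in short steps, Python scripts to look and compute and a tool call to move; the robot and the scene stay as the last step left them, time stands still between calls to the robot, and variables do not carry over. Pictures are saved under pics/ and viewed, about 8 in all and at most 12, crops included, and the job is handed in when it is done.

Besides the shell and the picture viewer there is one more tool, called after "Request:" in YAML: its name, and indented under it one key for each argument. play_rows: Moves the arm, as the interface text tells. Its arguments: {"type":"object","properties":{"targets":{"type":"array"}},"required":["targets"]}

```bash
ls; mkdir -p pics
cat > h.py <<'E'
import numpy as np,cv2
from plant import manip,viewer,order
from scipy.spatial.transform import Rotation as R
def cloud(d):
    K=d["mtx"];z=d["range_z"];v,u=np.mgrid[:400,:640]
    p=np.stack([(u-K[0,2])/K[0,0]*z,-(v-K[1,2])/K[1,1]*z,-z],-1)
    rot=np.array(d["rotation"])
    M=rot if rot.shape==(3,3) else R.from_euler('xyz',rot,degrees=True).as_matrix()
    return p@M.T+np.array(d["xyz"])
E
python3 - <<'E'
from h import *
print(manip.get_state())
ims=[]
for n in("top","side"):
    d=viewer.get_image(n);print(n,d["xyz"],d["rotation"],d["mtx"],[k for k in d]);ims.append(d["img"])
    np.save(n+".npy",cloud(d))
    for l in("post_flat","post_ball","rack","holder","cast","dropper"):
        print(l,[(np.round(r["centre"]),round(r["p"],2)) for r in viewer.search_frame(l,d)][:5])
    cv2.imwrite(f"pics/{n}0.png",d["img"])
E
```

```text
pics
{'clock': 0.0, 'qpos': array([ 6.34504162e+01,  1.48497422e+01,  1.19017581e+00,  7.64160137e+01,
       -1.47090682e-03,  8.12578944e+01]), 'qd': array([ 0.00608546,  0.18052674, -0.09375893, -0.02273992,  0.01704203,
        0.05392996]), 'effort': array([-2.86354560e-03, -5.55643809e+01,  3.44530392e+01,  1.38732468e-02,
       -3.45970720e-04,  8.30283341e-06]), 'eef_pos': array([168.06116443, 523.36739324, 208.87872561]), 'ee_rot': array([-1.79925074e+02, -1.00333882e-02,  1.62192516e+02]), 'force': array([ 0.37519303, -0.80746658, -0.28788604]), 'moment': array([-0.00790604, -0.05075061,  0.03657074]), 'width': 1.001012368455304}
top [360.58769767 103.93162245 993.82237709] [ 1.22231509e+01  6.44629199e-02 -9.43984431e+01] [[418.29072942   0.         315.95378291]
 [  0.         418.29072942 201.08010852]
 [  0.           0.           1.        ]] ['img', 'range_z', 'mtx', 'xyz', 'rotation', 'shot']
post_flat [(array([380., 191., 110.]), 0.67), (array([408., 258., 107.]), 0.61), (array([490., 229., 115.]), 0.57), (array([608., 223., 108.]), 0.54)]
post_ball [(array([522., 
[... 234 characters left out ...]
754] [  59.24177818    1.08436237 -155.71218222] [[408.95117434   0.         312.90191771]
 [  0.         408.95117434 198.15190048]
 [  0.           0.           1.        ]] ['img', 'range_z', 'mtx', 'xyz', 'rotation', 'shot']
post_flat [(array([380., 199.,  96.]), 0.96), (array([413., 266.,  96.]), 0.85), (array([490., 236., 110.]), 0.81), (array([614., 232.,  93.]), 0.77), (array([711., -29.,  36.]), 0.6)]
post_ball [(array([524., 148., 108.]), 0.65)]
rack [(array([493., 248.,  51.]), 0.97), (array([733., 136.,  14.]), 0.2)]
holder [(array([ 502., -152.,   34.]), 0.59)]
cast [(array([542.,  11.,  22.]), 0.74), (array([712., -30.,  39.]), 0.34)]
dropper [(array([713., -29.,  39.]), 0.64)]
```

Run:
```python
import cv2,numpy as np
a=cv2.imread("pics/top0.png");b=cv2.imread("pics/side0.png")
cv2.imwrite("pics/both.png",cv2.resize(np.vstack([a,b]),(480*1,600)))
```

```text
(no output)
```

View pics/top0.png

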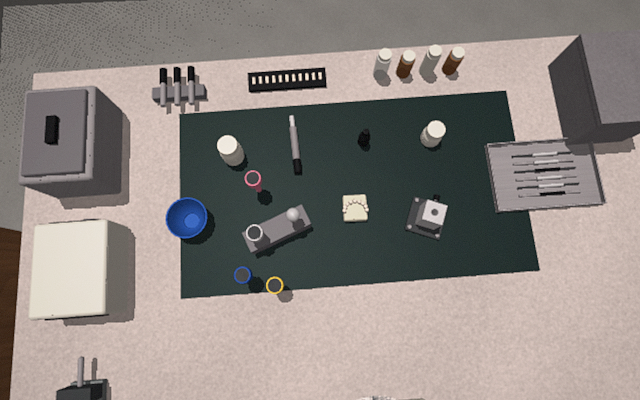

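View pics/side0.png

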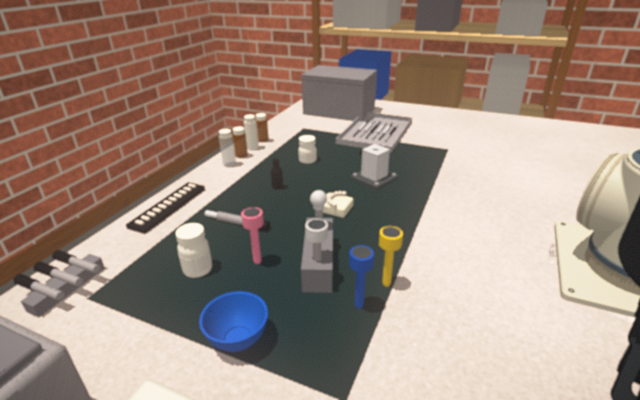

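The flat-headed candidates in the top view are:
- Steel, in the rack: (254,233)
- Pink: (252,179)
- Blue: (242,274)
- Yellow: (274,285)

The steel one in the rack is the target. The ball post is at (293,214). The holder is at (431,213), with its knob at about (434,197).

Run:
```python
from h import *
for n in("top","side"):
    P=np.load(n+".npy").reshape(-1,3)
    def sel(c,r,z0,z1):
        m=(np.hypot(P[:,0]-c[0],P[:,1]-c[1])<r)&(P[:,2]>z0)&(P[:,2]<z1);return P[m]
    for nm,c,r,z0,z1 in(("head",(490,232),32,112,125),("ball",(522,143),30,100,130),("holdtop",(503,-157),45,72,90)):
        q=sel(c,r,z0,z1)
        if len(q)<5: print(n,nm,len(q));continue
        print(n,nm,len(q),q.mean(0).round(1),np.median(q,0).round(1),q.min(0).round(1),q.max(0).round(1),cv2.minAreaRect(q[:,:2].astype(np.float32)))
a=cv2.imread("pics/top0.png")[140:300,220:470];b=cv2.imread("pics/side0.png")[130:310,220:420]
a=cv2.resize(a,None,fx=3,fy=3)[:480];b=cv2.resize(b,None,fx=2.4,fy=2.4)
cv2.imwrite("pics/crop.png",a)
```

```text
top head 224 [491.4 227.  118. ] [491.4 227.  118. ] [474.4 209.5 113.2] [508.9 245.6 121.6] ((491.9591369628906, 227.39349365234375), (34.69631576538086, 33.92368698120117), 41.583648681640625)
top ball 149 [523.6 143.3 121.7] [522.9 143.2 122.1] [510.7 130.3 112.3] [538.9 156.9 128.8] ((524.8118896484375, 143.3717803955078), (25.771108627319336, 27.806692123413086), 84.70618438720703)
top holdtop 421 [ 511.9 -168.3   80.3] [ 512.1 -168.2   80.5] [ 482.9 -196.    72.1] [ 542.3 -138.3   84.9] ((512.6021118164062, -168.95462036132812), (46.60674285888672, 47.92123794555664), 67.71216583251953)
side head 264 [491.3 232.3 116.8] [491.4 233.3 117.2] [474.6 212.6 112.1] [510.5 247.4 119.2] ((492.4963073730469, 229.3422393798828), (33.51164627075195, 35.37001419067383), 15.981982231140137)
side ball 221 [522.4 153.  116. ] [521.5 154.  117. ] [510.5 138.3 100.1] [538.6 160.6 126.2] ((524.2957763671875, 150.38748168945312), (28.448001861572266, 20.729934692382812), 7.909993648529053)
side holdtop 230 [ 511.5 -162.    78.3] [ 511.4 -160.7   79.3] [ 483.6 -196.3   72. ] [ 541.6 -137.2   82. ] ((512.3387451171875, -167.16925048828125), (50.048973083496094, 48.29290008544922), 66.66506958007812)
```

View pics/crop.png

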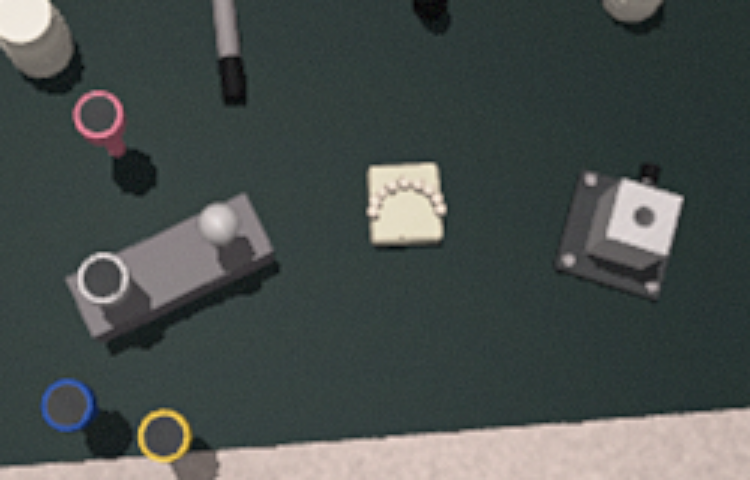

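```bash
cat >> h.py <<'E'
def tool(goal):
    s=manip.get_state();M=R.from_euler('xyz',s["ee_rot"],degrees=True).as_matrix()
    t=M.T@(np.array(goal)-s["eef_pos"]);print("at",s["eef_pos"].round(1),"rot",s["ee_rot"].round(2),"F",s["force"].round(1),"w",round(s["width"],3),"t",s["clock"]);print("tool mm",t.round(1));return t
E
python3 -c "
from h import *
t=tool([492,228,209]);print(t/10)"
```

```text
at [168.2 523.6 209.5] rot [180.     0.   162.19] F [-0.2  0.2 -0.3] w 1.002 t 0.7
tool mm [-398.7 -182.4    0.5]
[-39.86923793 -18.24252577   0.05028009]
```

Request:
play_rows:
  targets:
    - [1,[-0.02,-0.009,0],[0,0,0]]
    - [1,[-0.04,-0.018,0],[0,0,0]]
    - [1,[-0.04,-0.018,0],[0,0,0]]
    - [1,[-0.04,-0.018,0],[0,0,0]]
    - [1,[-0.04,-0.018,0],[0,0,0]]
    - [1,[-0.04,-0.018,0],[0,0,0]]
    - [1,[-0.04,-0.018,0],[0,0,0]]
    - [1,[-0.04,-0.018,0],[0,0,0]]
    - [1,[-0.04,-0.018,0],[0,0,0]]
    - [1,[-0.04,-0.018,0],[0,0,0]]

```text
clock: 1.7
eef_pos: [478.9, 243.2, 209.7]
ee_rot: [180.0, 0.0, 162.2]
force: [0.6, 0.5, 0.7]
width: 1.004
```

Request:
play_rows:
  targets:
    - [1,[-0.018,-0.01,0],[0,0,0]]
    - [1,[0,0,0],[0,0,0]]
    - [1,[0,0,0],[0,0,0]]

```text
clock: 2.0
eef_pos: [491.7, 229.4, 209.3]
ee_rot: [-180.0, -0.0, 162.1]
force: [0.5, -0.6, -0.2]
width: 1.003
```

Run:
```python
from h import *
tool([492,228,209])
d=viewer.get_image("wrist");print(d["xyz"],d["rotation"],d["mtx"])
cv2.imwrite("pics/w1.png",d["img"])
np.savez("w1.npz",**{k:np.array(v) for k,v in d.items()})
print(viewer.search_frame("post_flat",d))
```

```text
at [491.7 229.4 209.3] rot [-1.7999e+02 -3.0000e-02  1.6213e+02] F [ 0.5 -0.6 -0.2] w 1.003 t 2.0
tool mm [-0.7 -1.3  0.3]
[411.57094216 255.36111722 373.54169731] [-1.90068739e+01  5.48707779e-02  7.21095652e+01] [[309.70691629   0.         318.24316259]
 [  0.         309.70691629 200.55570594]
 [  0.           0.           1.        ]]
[{'centre': [378.2, 192.9, 114.4], 'p': 0.93}, {'centre': [410.8, 253.8, 110.8], 'p': 0.78}, {'centre': [611.8, 229.8, 105.7], 'p': 0.76}, {'centre': [490.2, 227.1, 116.4], 'p': 0.62}]
```

View pics/w1.png

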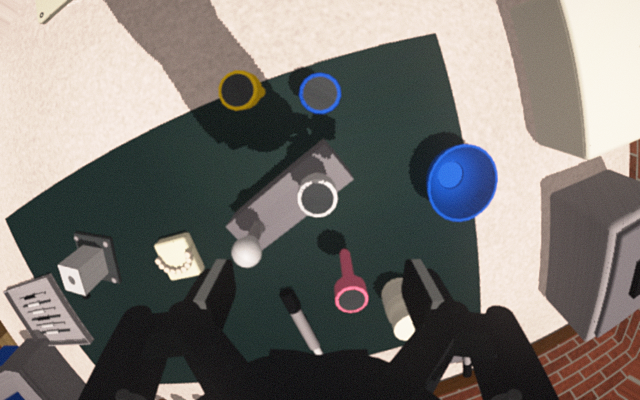

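The wrist view shows the steel flat head at (318,198), centred in the camera and standing in the rack. The ball head is at (246,250), and the pink post at (351,297) is outside the jaw path. Next I locate the head and holder using the fisheye depth.

```bash
cat >> h.py <<'E'
def fcloud(d):
    K=d["mtx"];z=d["range_z"];v,u=np.mgrid[:400,:640]
    x=(u-K[0,2])/K[0,0];y=(v-K[1,2])/K[1,1];r=np.hypot(x,y)+1e-9;s=np.tan(np.minimum(r,1.5))/r*z
    M=R.from_euler('xyz',d["rotation"],degrees=True).as_matrix()
    return (np.stack([x*s,-y*s,-z],-1)@M.T+d["xyz"])
E
python3 - <<'E'
from h import *
d=dict(np.load("w1.npz"));P=fcloud(d).reshape(-1,3)
for c,r,z0,z1 in(((492,228),30,110,124),((512,-168),40,70,92)):
    q=P[(np.hypot(P[:,0]-c[0],P[:,1]-c[1])<r)&(P[:,2]>z0)&(P[:,2]<z1)]
    print(len(q),np.median(q,0).round(1),cv2.minEnclosingCircle(q[:,:2].astype(np.float32)),cv2.minAreaRect(q[:,:2].astype(np.float32)))
    q=q[q[:,2]>np.median(q[:,2])-3];print(len(q),q.mean(0),cv2.minEnclosingCircle(q[:,:2].astype(np.float32)))
tool([492,228,209])
E
```

```text
1262 [491.9 227.9 117.1] ((492.8870849609375, 227.4234161376953), 18.163728713989258) ((492.930419921875, 227.63975524902344), (35.46116638183594, 34.534664154052734), 67.54850769042969)
1219 [492.422554   227.78690117 117.03443333] ((492.9487609863281, 227.44178771972656), 18.16293716430664)
670 [ 512.7 -162.1   80. ] ((512.5887451171875, -167.9578857421875), 33.063873291015625) ((513.3554077148438, -168.65765380859375), (48.77495193481445, 48.11656951904297), 66.75025939941406)
503 [ 513.08593716 -166.63977143   80.11356843] ((512.5929565429688, -168.50723266601562), 32.54710006713867)
at [491.1 230.2 209.6] rot [ 1.7999e+02 -1.0000e-02  1.6224e+02] F [-0.4  0.3  0.6] w 1.0 t 2.1
tool mm [-1.5 -1.8  0.6]
```

Request:
play_rows:
  targets:
    - [1,[-0.002,-0.0019,0.01],[0,0,0]]
    - [1,[0,0,0.025],[0,0,0]]
    - [1,[0,0,0.03],[0,0,0]]
    - [1,[0,0,0.025],[0,0,0]]
    - [1,[0,0,0.015],[0,0,0]]
    - [1,[0,0,0.008],[0,0,0]]
    - [1,[0,0,0],[0,0,0]]
    - [1,[0,0,0],[0,0,0]]

```text
clock: 2.9
eef_pos: [493.2, 227.5, 97.0]
ee_rot: [180.0, 0.0, 162.2]
force: [0.8, -0.4, -0.1]
width: 1.0
```

Request:
play_rows:
  targets:
    - [0.3,[0,0,0],[0,0,0]]
    - [0.1,[0,0,0],[0,0,0]]
    - [-0.1,[0,0,0],[0,0,0]]
    - [-0.3,[0,0,0],[0,0,0]]
    - [-1,[0,0,0],[0,0,0]]
    - [-1,[0,0,0],[0,0,0]]
    - [-1,[0,0,0],[0,0,0]]
    - [-1,[0,0,0],[0,0,0]]

```text
clock: 3.7
eef_pos: [493.1, 227.1, 96.5]
ee_rot: [-180.0, -0.0, 162.2]
force: [-0.8, -0.1, -0.8]
width: 0.002
```

Run:
```python
from h import *
tool([492.6,227.6,96])
d=viewer.get_image("side");w=viewer.get_image("wrist")
a=cv2.resize(d["img"][150:300,230:430],(800,600))
b=cv2.resize(w["img"],(480,300))
cv2.imwrite("pics/c2.png",np.hstack([cv2.resize(a,(400,300)),b[:, :400]]))
P=cloud(d).reshape(-1,3)
```

```text
at [493.1 227.1  96.5] rot [-180.     -0.    162.19] F [-0.8 -0.1 -0.8] w 0.002 t 3.7
tool mm [0.6 0.3 0.5]
```

View pics/c2.png

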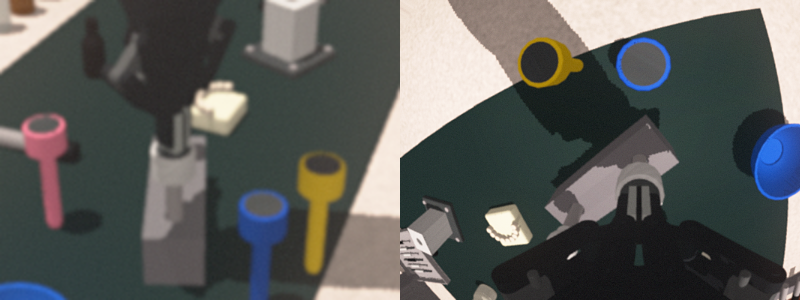

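Run:
```python
from h import *
d=viewer.get_image("side");w=viewer.get_image("wrist")
a=cv2.resize(d["img"][165:285,270:370],(400,480),interpolation=cv2.INTER_CUBIC)
b=cv2.resize(w["img"][180:340,255:385],(390,480),interpolation=cv2.INTER_CUBIC)
cv2.imwrite("pics/c3.png",np.hstack([a,b]))
P=cloud(d);Q=fcloud(w)
np.set_printoptions(linewidth=200,suppress=True)
print("side"); 
for v in range(205,260,5): print(v,[tuple(int(i) for i in P[v,u].round()) for u in range(300,342,6)])
print("wrist")
for v in range(200,290,8): print(v,[tuple(int(i) for i in Q[v,u].round()) for u in range(290,352,8)])
```

```text
side
205 [(505, 256, 166), (491, 265, 174), (487, 252, 168), (482, 242, 163), (482, 219, 150), (549, 32, 27), (540, 20, 23)]
210 [(619, 35, 0), (606, 31, 0), (492, 242, 152), (485, 237, 151), (480, 225, 145), (549, 31, 14), (535, 32, 19)]
215 [(609, 55, 1), (597, 49, 0), (492, 243, 144), (485, 237, 142), (479, 226, 137), (549, 29, 0), (536, 29, 4)]
220 [(601, 72, 1), (556, 135, 51), (492, 243, 134), (485, 238, 133), (479, 226, 127), (514, 116, 50), (530, 43, 1)]
225 [(592, 90, 1), (507, 235, 116), (497, 233, 117), (485, 238, 124), (480, 226, 117), (507, 133, 51), (524, 59, 0)]
230 [(585, 105, 0), (504, 242, 112), (492, 245, 117), (483, 241, 117), (476, 234, 114), (501, 147, 51), (517, 76, 0)]
235 [(577, 122, 2), (503, 244, 104), (491, 248, 109), (481, 246, 111), (477, 233, 104), (496, 160, 50), (510, 93, 1)]
240 [(570, 136, 1), (530, 191, 50), (492, 246, 98), (483, 242, 98), (476, 235, 95), (490, 174, 50), (505, 107, 0)]
245 [(562, 152, 1), (524, 203, 49), (498, 232, 77), (487, 234, 81), (495, 191, 49), (485, 187, 49), (499, 122, -1)]
250 [(557, 163, -1), (518, 216, 49), (508, 213, 5
[... 1149 characters left out ...]
[(486, 214, 116), (486, 218, 118), (481, 225, 130), (481, 229, 131), (483, 232, 130), (484, 236, 130), (492, 238, 117), (494, 242, 117)]
264 [(489, 212, 117), (483, 220, 131), (481, 225, 138), (481, 229, 139), (483, 232, 138), (484, 236, 138), (489, 238, 131), (499, 241, 116)]
272 [(482, 217, 139), (484, 220, 138), (481, 225, 145), (481, 229, 145), (483, 232, 145), (484, 236, 145), (489, 238, 138), (490, 242, 138)]
280 [(482, 217, 145), (484, 221, 145), (481, 226, 151), (481, 229, 152), (483, 232, 151), (484, 235, 151), (489, 238, 146), (490, 241, 145)]
288 [(478, 220, 159), (477, 224, 162), (480, 226, 159), (482, 229, 156), (484, 232, 156), (483, 235, 158), (483, 239, 160), (485, 241, 158)]
```

View pics/c3.png

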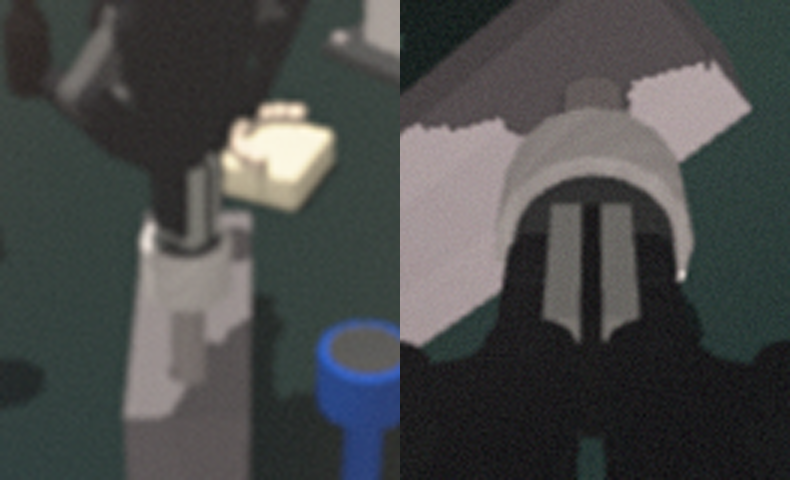

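Run:
```python
from h import *
print(manip.tip_extent,[k for k in dir(manip) if k[0]!='_'])
print(manip.get_state())
d=dict(np.load("w1.npz"));Q=fcloud(d)
for v in range(256,300,4): print(v,[tuple(int(i) for i in Q[v,u].round()) for u in list(range(195,236,8))+list(range(402,440,8))])
```

```text
8.0 ['Unreachable', 'get_state', 'tip_extent']
{'clock': 3.9, 'qpos': array([ 1.58766897e+01,  1.74408920e+01, -1.20577628e+01,  6.05046019e+01,
        3.02206026e-03,  3.36847597e+01]), 'qd': array([ 0.16175404, -0.0646995 ,  0.11820128,  0.03982132,  0.02571012,
        0.04804664]), 'effort': array([-2.79755775e-03, -5.62822223e+01,  3.15967476e+01,  1.95392575e-03,
       -2.11713095e-04,  6.02473591e-06]), 'eef_pos': array([493.09748932, 227.17860116,  96.46269257]), 'ee_rot': array([ 1.79999292e+02, -4.38602754e-03,  1.62191930e+02]), 'force': array([0.54786455, 0.62003876, 0.858263  ]), 'moment': array([0.01238732, 0.0121954 , 0.00922056]), 'width': 0.0008713780607381291}
256 [(555, 27, 14), (563, 31, 1), (566, 43, 1), (570, 55, 1), (573, 67, 2), (522, 137, 123), (649, 303, 0), (652, 314, 1), (657, 325, 0), (661, 337, 0), (667, 349, -1)]
260 [(558, 27, 20), (569, 28, 1), (573, 40, 0), (466, 188, 250), (468, 191, 249), (527, 134, 122), (655, 301, 1), (495, 275, 248), (495, 278, 250), (669, 336, -1), (673, 348, 1)]
264 [(563, 26, 22), (574, 27, 5), (578, 38, 2), (467, 189, 253)
[... 907 characters left out ...]
267), (476, 189, 256), (484, 187, 245), (508, 268, 247), (502, 271, 257), (496, 273, 266), (495, 276, 270), (496, 279, 270)]
288 [(469, 179, 267), (466, 187, 273), (467, 191, 273), (471, 191, 268), (477, 189, 258), (486, 186, 246), (510, 268, 248), (503, 270, 258), (496, 272, 269), (495, 275, 272), (496, 279, 273)]
292 [(468, 181, 271), (467, 188, 275), (468, 191, 275), (473, 191, 268), (479, 189, 259), (487, 186, 248), (512, 267, 248), (506, 270, 258), (499, 272, 268), (494, 274, 276), (495, 278, 276)]
296 [(466, 186, 280), (467, 189, 278), (468, 192, 277), (474, 190, 270), (481, 187, 259), (488, 186, 249), (514, 267, 249), (505, 269, 262), (500, 272, 269), (494, 273, 279), (496, 277, 278)]
```

The jaws shut on air, just above the head. The depth readings put the shut fingertips at about TCP z + 23 mm, where the interface text implies TCP z − 8. The xy position is fine. I'll reopen and go about 31 mm lower.

Request:
play_rows:
  targets:
    - [1,[0,0,0],[0,0,0]]
    - [1,[0,0,0],[0,0,0]]
    - [1,[0,0,0],[0,0,0]]
    - [1,[0,0,0],[0,0,0]]
    - [1,[0,0,0],[0,0,0]]
    - [1,[0,0,0],[0,0,0]]
    - [1,[0,0,0],[0,0,0]]
    - [1,[0,0,0],[0,0,0]]

```text
clock: 4.7
eef_pos: [493.1, 227.2, 96.5]
ee_rot: [180.0, 0.0, 162.2]
force: [-0.1, 0.3, 0.7]
width: 1.006
```

Request:
play_rows:
  targets:
    - [1,[0,0,0.006],[0,0,0]]
    - [1,[0,0,0.008],[0,0,0]]
    - [1,[0,0,0.008],[0,0,0]]
    - [1,[0,0,0.006],[0,0,0]]
    - [1,[0,0,0.002],[0,0,0]]
    - [1,[0,0,0],[0,0,0]]
    - [1,[0,0,0],[0,0,0]]

```text
clock: 5.4
eef_pos: [493.3, 227.2, 66.6]
ee_rot: [180.0, 0.0, 162.2]
force: [0.3, -0.4, 0.1]
width: 1.001
```

Request:
play_rows:
  targets:
    - [0.4,[0,0,0],[0,0,0]]
    - [0.2,[0,0,0],[0,0,0]]
    - [0,[0,0,0],[0,0,0]]
    - [-0.15,[0,0,0],[0,0,0]]
    - [-0.3,[0,0,0],[0,0,0]]
    - [-1,[0,0,0],[0,0,0]]
    - [-1,[0,0,0],[0,0,0]]
    - [-1,[0,0,0],[0,0,0]]

```text
clock: 6.2
eef_pos: [493.3, 227.3, 66.8]
ee_rot: [180.0, 0.0, 162.2]
force: [-0.7, -0.5, 5.4]
width: 0.4
```

Run:
```python
from h import *
tool([492.6,227.6,65])
d=viewer.get_image("side");w=viewer.get_image("wrist")
a=cv2.resize(d["img"][165:285,270:370],(400,480),interpolation=cv2.INTER_CUBIC)
b=cv2.resize(w["img"][180:340,255:385],(390,480),interpolation=cv2.INTER_CUBIC)
cv2.imwrite("pics/c4.png",np.hstack([a,b]))
```

```text
at [493.3 227.3  66.8] rot [1.7998e+02 4.0000e-02 1.6220e+02] F [-0.7 -0.5  5.4] w 0.4 t 6.2
tool mm [0.8 0.1 1.8]
```

View pics/c4.png

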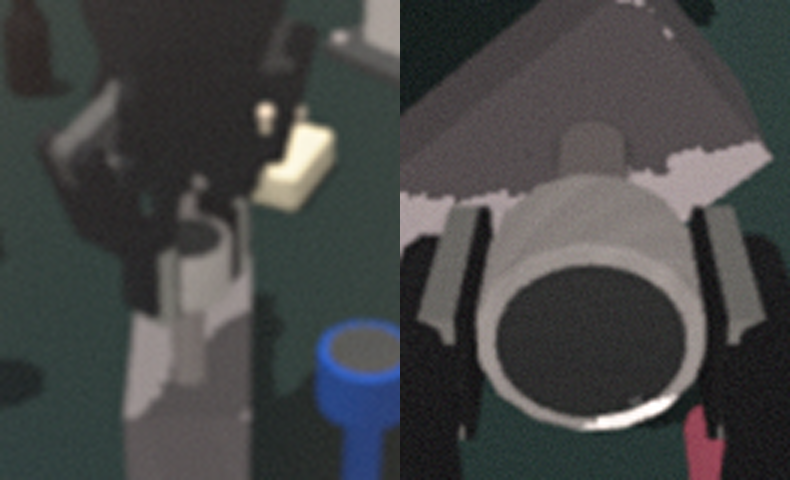

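The steel head sits squarely between the pads at width 0.40. Next I lift it straight up out of the hole.

Request:
play_rows:
  targets:
    - [-1,[0,0,-0.004],[0,0,0]]
    - [-1,[0,0,-0.008],[0,0,0]]
    - [-1,[0,0,-0.012],[0,0,0]]
    - [-1,[0,0,-0.014],[0,0,0]]
    - [-1,[0,0,-0.016],[0,0,0]]
    - [-1,[0,0,-0.02],[0,0,0]]
    - [-1,[0,0,-0.02],[0,0,0]]
    - [-1,[0,0,-0.02],[0,0,0]]
    - [-1,[0,0,-0.016],[0,0,0]]
    - [-1,[0,0,-0.006],[0,0,0]]

```text
clock: 7.3
eef_pos: [493.6, 227.4, 204.8]
ee_rot: [179.9, 0.1, 162.2]
force: [0.2, 0.8, -1.2]
width: 0.402
```

Run:
```python
from h import *
t=tool([512.7,-168.4,202]);print(t/17)
```

```text
at [493.6 227.4 204.8] rot [1.7991e+02 1.4000e-01 1.6220e+02] F [ 0.2  0.8 -1.2] w 0.402 t 7.3
tool mm [-139.2 -371.     2.6]
[ -8.18602814 -21.82272977   0.15193149]
```

Request:
play_rows:
  targets:
    - [-1,[-0.006,-0.016,0],[0,0,0]]
    - [-1,[-0.012,-0.032,0],[0,0,0]]
    - [-1,[-0.014,-0.037,0],[0,0,0]]
    - [-1,[-0.014,-0.037,0],[0,0,0]]
    - [-1,[-0.014,-0.037,0],[0,0,0]]
    - [-1,[-0.014,-0.037,0],[0,0,0]]
    - [-1,[-0.014,-0.037,0],[0,0,0]]
    - [-1,[-0.014,-0.037,0],[0,0,0]]
    - [-1,[-0.014,-0.037,0],[0,0,0]]
    - [-1,[-0.012,-0.032,0],[0,0,0]]

```text
clock: 8.3
eef_pos: [510.9, -136.6, 202.4]
ee_rot: [-180.0, -0.0, 162.2]
force: [0.7, 0.2, -1.8]
width: 0.404
```

Request:
play_rows:
  targets:
    - [-1,[-0.008,-0.022,0],[0,0,0]]
    - [-1,[-0.003,-0.01,0],[0,0,0]]
    - [-1,[0,0,0],[0,0,0]]
    - [-1,[0,0,0],[0,0,0]]
    - [-1,[0,0,0],[0,0,0]]

```text
clock: 8.8
eef_pos: [511.9, -167.4, 202.6]
ee_rot: [180.0, -0.0, 162.3]
force: [0.2, 0.7, -1.8]
width: 0.408
```

Run:
```python
from h import *
tool([512.7,-168.4,202])
for n in("side","top","wrist"):
    d=viewer.get_image(n);P=(fcloud if n=="wrist" else cloud)(d)
    cv2.imwrite(f"pics/a_{n}.png",d["img"]);np.save(f"a_{n}.npy",P)
    q=P.reshape(-1,3)
    f=lambda z0,z1,r:q[(np.hypot(q[:,0]-512.7,q[:,1]+168.4)<r)&(q[:,2]>z0)&(q[:,2]<z1)]
    s=f(140,220,14);h=f(76,84,36)
    print(n,"shank",len(s),s.mean(0) if len(s) else "", "top",len(h),cv2.minAreaRect(h[:,:2].astype(np.float32)) if len(h) else "")
    for z in range(130,260,6):
        k=f(z,z+6,22)
        if len(k)>3: print("  ",z,len(k),k.min(0).round(1)[:2],k.max(0).round(1)[:2],k.mean(0).round(1)[:2])
a=cv2.imread("pics/a_side.png")[60:200,310:440];b=cv2.imread("pics/a_wrist.png")[100:360,200:440]
cv2.imwrite("pics/c5.png",np.hstack([cv2.resize(a,(390,420)),cv2.resize(b,(390,420))]))
```

```text
at [ 511.9 -167.4  202.6] rot [179.99  -0.   162.26] F [ 0.2  0.7 -1.8] w 0.408 t 8.8
tool mm [-1.  -0.7  0.6]
side shank 200 [ 510.08286211 -160.33296103  183.79548555] top 185 ((513.083984375, -166.6369171142578), (48.666683197021484, 47.69915771484375), 65.93306732177734)
   142 9 [ 507.  -165.6] [ 515.5 -157.8] [ 510.9 -160.6]
   148 12 [ 503.9 -163.1] [ 515.8 -157.7] [ 509.4 -160.2]
   154 16 [ 504.  -162.7] [ 516.2 -156.7] [ 509.8 -159.3]
   160 14 [ 504.4 -163.6] [ 516.4 -154.4] [ 510.1 -159.5]
   166 17 [ 504.5 -164. ] [ 517.4 -157. ] [ 510.5 -160.6]
   172 16 [ 504.8 -167.3] [ 517.7 -156.2] [ 510.4 -160.6]
   178 17 [ 504.5 -165.7] [ 517.7 -155.3] [ 510.1 -160.2]
   184 16 [ 503.5 -166.3] [ 515.9 -156.3] [ 509.1 -160.4]
   190 16 [ 505.1 -164.7] [ 516.  -157.4] [ 510.  -160.8]
   196 15 [ 505.4 -165.4] [ 516.1 -156.8] [ 509.9 -159.7]
   202 17 [ 505.3 -163.8] [ 517.2 -155.4] [ 510.6 -160.3]
   208 18 [ 504.1 -167.4] [ 517.2 -156.7] [ 510.3 -161.1]
   214 18 [ 504.7 -166. ] [ 517.7 -156.1] [ 510.  -160.5]
   220 12 [ 504.9 -165. ] [ 512.1 -157.2] [ 507.6 -161.1]
   226 10 [ 4
[... 1823 characters left out ...]
  178 72 [ 504.7 -172.6] [ 512.4 -160. ] [ 506.8 -165.4]
   184 78 [ 504.7 -173.2] [ 511.5 -160. ] [ 506.7 -165.5]
   190 85 [ 504.5 -173.1] [ 514.3 -160.2] [ 506.9 -165.6]
   196 95 [ 504.4 -172.7] [ 512.9 -160.1] [ 506.5 -165.7]
   202 65 [ 504.6 -171.4] [ 509.3 -161.2] [ 506.  -165.4]
   220 6 [ 499.7 -182.1] [ 512.3 -149.1] [ 507.6 -160.2]
   226 159 [ 493.9 -182.7] [ 513.1 -147.3] [ 499.9 -163.3]
   232 427 [ 493.2 -182.4] [ 514.  -147.3] [ 498.6 -164. ]
   238 461 [ 493.5 -182.5] [ 513.9 -147.1] [ 498.4 -163.4]
   244 519 [ 493.6 -187.1] [ 527.7 -147.4] [ 498.5 -164.3]
   250 4088 [ 493.5 -187. ] [ 529.7 -147.2] [ 509.8 -166.9]
   256 246 [ 494.9 -188. ] [ 527.4 -147.1] [ 509.6 -168.1]
```

View pics/c5.png

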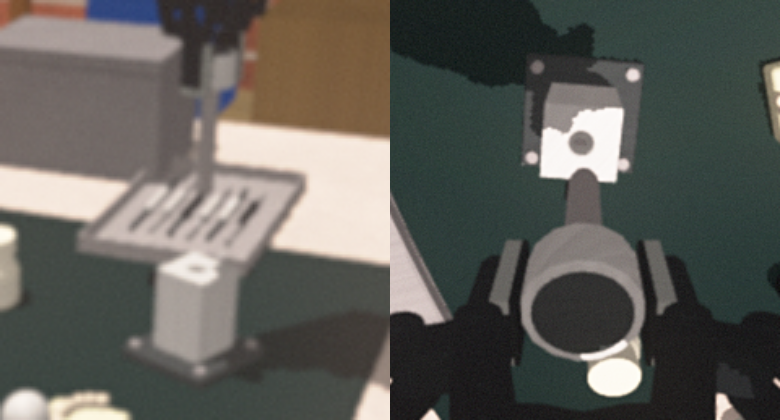

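```bash
cat > fit.py <<'E'
from h import *
from scipy.optimize import least_squares
def measure(d,c0,zlo,zhi,show=True):
    Q=fcloud(d);q=Q.reshape(-1,3)
    s=q[(np.hypot(q[:,0]-c0[0],q[:,1]-c0[1])<13)&(q[:,2]>zlo)&(q[:,2]<zhi)]
    # axis with tilt: x=a+b(z-zm)
    zm=s[:,2].mean();g=lambda p:np.hypot(s[:,0]-p[0]-p[2]*(s[:,2]-zm),s[:,1]-p[1]-p[3]*(s[:,2]-zm))-7
    r=least_squares(g,[*c0,0,0],loss="soft_l1")
    print("shank",len(s),r.x.round(3),"zm",zm.round(0),"rms",g(r.x).std().round(2))
    # bore: dark blob on top face
    K=d["mtx"];M=R.from_euler('xyz',d["rotation"],degrees=True).as_matrix()
    g_=cv2.cvtColor(d["img"],cv2.COLOR_BGR2GRAY)
    H=(np.abs(Q[...,2]-80)<4)&(np.hypot(Q[...,0]-512.7,Q[...,1]+168.4)<34)
    hull=cv2.convexHull(np.argwhere(H)[:,::-1].astype(np.int32))
    m=np.zeros(g_.shape,np.uint8);cv2.fillConvexPoly(m,hull,1)
    v,u=np.mgrid[:400,:640]
    x=(u-K[0,2])/K[0,0];y=(v-K[1,2])/K[1,1];rr=np.hypot(x,y)+1e-9
    ray=np.stack([np.sin(rr)*x/rr,-np.sin(rr)*y/rr,-np.cos(rr)],-1)@M.T
    W=d["xyz"]+ray*((80-d["xyz"][2])/ray[...,2])[...,None]
    near=np.hypot(W[...,0]-512.7,W[...,1]+168.4)<12
    k=near&(m>0)
    med=(g_[k].max()/1.0+g_[k].min())/2
    b=k&(g_<med);n,l,st,ce=cv2.connectedComponentsWithStats(b.astype(np.uint8))
    for i in range(1,n):
        if st[i,4]>15:
            w=W[l==i];print("dark",st[i],w.mean(0).round(2),"ext",np.ptp(w,axis=0).round(1))
    return r.x
E
python3 - <<'E'
from fit import *
d=viewer.get_image("wrist");measure(d,(511.7,-167.4),148,200);tool([512.7,-168.4,202])
E
```

```text
shank 565 [ 5.12147e+02 -1.67506e+02 -3.00000e-03 -4.00000e-03] zm 178.0 rms 0.3
dark [310 181  15  15 171] [ 513.53 -169.2    80.  ] ext [14.6 14.4  0. ]
at [ 512.1 -167.8  202.6] rot [1.8000e+02 1.0000e-02 1.6226e+02] F [-0.   0.1 -1.5] w 0.397 t 9.0
tool mm [-0.8 -0.4  0.6]
```

Request:
play_rows:
  targets:
    - [-1,[-0.0018,-0.0014,0.005],[0,0,0]]
    - [-1,[0,0,0.01],[0,0,0]]
    - [-1,[0,0,0.01],[0,0,0]]
    - [-1,[0,0,0.01],[0,0,0]]
    - [-1,[0,0,0.01],[0,0,0]]
    - [-1,[0,0,0.005],[0,0,0]]
    - [-1,[0,0,0],[0,0,0]]
    - [-1,[0,0,0],[0,0,0]]

```text
clock: 9.8
eef_pos: [513.4, -170.5, 152.6]
ee_rot: [180.0, 0.0, 162.2]
force: [-0.7, -0.3, -2.5]
width: 0.399
```

Run:
```python
from fit import *
d=viewer.get_image("wrist");measure(d,(513.4,-169.2),100,150)
q=fcloud(d).reshape(-1,3);s=q[(np.hypot(q[:,0]-513.4,q[:,1]+169.2)<8.5)&(q[:,2]>84)&(q[:,2]<140)];print("foot z",np.sort(s[:,2])[:5])
for n in("side","top"):
    P=cloud(viewer.get_image(n)).reshape(-1,3);s=P[(np.hypot(P[:,0]-513.4,P[:,1]+169.2)<14)&(P[:,2]>84)&(P[:,2]<150)]
    print(n,len(s),np.sort(s[:,2])[:3],s.mean(0))
tool([513.4,-169.2,152])
cv2.imwrite("pics/c6.png",cv2.resize(d["img"][100:260,220:420],(800,600)))
```

```text
shank 562 [ 5.13442e+02 -1.70405e+02 -3.00000e-03 -1.00000e-03] zm 128.0 rms 0.3
dark [306 188  24  28 485] [ 511.77 -169.96   80.  ] ext [23.8 20.8  0. ]
foot z [93.73824047 94.26689079 94.34675114 94.5743264  95.27974443]
side 130 [94.15041596 94.80726545 95.66681217] [ 511.72691733 -163.64596207  122.76198442]
top 50 [ 84.08824122 101.14882247 101.88765633] [ 509.99285734 -165.75746348  123.19388822]
at [ 513.5 -170.6  152.9] rot [-1.7999e+02  5.0000e-02  1.6219e+02] F [-0.5 -0.1 -2.4] w 0.404 t 9.95
tool mm [0.5 1.3 0.9]
```

View pics/c6.png

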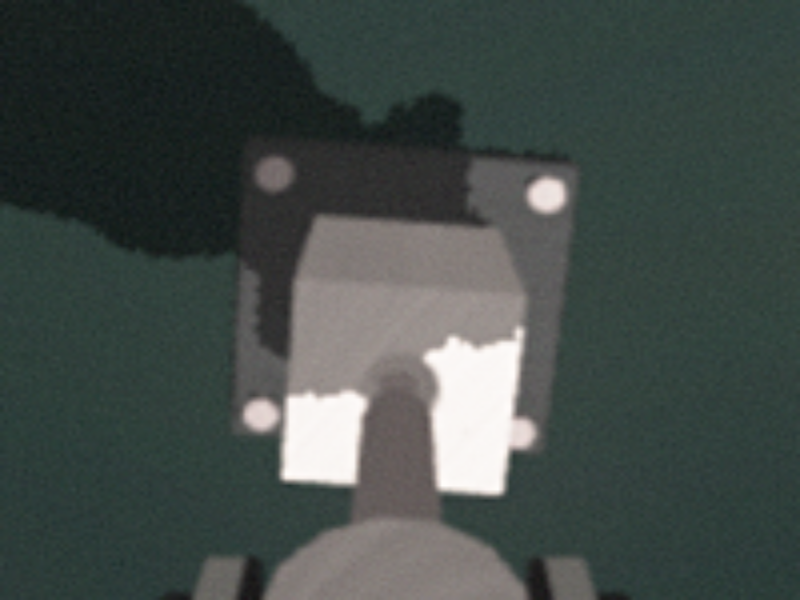

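Run:
```python
from fit import *
d=viewer.get_image("wrist");print(d["xyz"],d["rotation"])
K=d["mtx"];M=R.from_euler('xyz',d["rotation"],degrees=True).as_matrix()
def at(u,v,z=80):
    x=(u-K[0,2])/K[0,0];y=(v-K[1,2])/K[1,1];r=np.hypot(x,y)+1e-9
    ray=M@np.array([np.sin(r)*x/r,-np.sin(r)*y/r,-np.cos(r)]);return d["xyz"]+ray*((z-d["xyz"][2])/ray[2])
g=cv2.GaussianBlur(cv2.cvtColor(d["img"],cv2.COLOR_BGR2GRAY),(0,0),.6).astype(np.float32)
np.set_printoptions(linewidth=220)
print(g[190:212,306:336].astype(int))
for p in((312,200),(329.8,202.5),(320,193.9)): print(at(*p).round(2))
# polar edge search per circle score
best=[]
def px(c):
    p=M.T@(np.array([c[0],c[1],80])-d["xyz"]);x,y,z=p[0],-p[1],-p[2];h=np.hypot(x,y);t=np.arctan2(h,z)
    return K[0,2]+K[0,0]*t*x/h,K[1,2]+K[1,1]*t*y/h
A=np.radians(np.arange(0,360,8))
def score(c):
    s=[]
    for a in A:
        e=np.array([np.cos(a),np.sin(a)])
        # visible side only: away from robot camera (image up) & sides
        po=px(c+8.5*e);pi=px(c+6.7*e)
        if po[1]>204: continue
        f=lambda p:cv2.getRectSubPix(g,(1,1),(float(p[0]),float(p[1])))[0,0]
        s.append(np.clip(f(po)-f(pi),-20,25))
    return np.mean(s)
xs=np.arange(508,519,.25);ys=np.arange(-175,-163,.25)
S=np.array([[score(np.array([x,y])) for y in ys] for x in xs]);i=np.argsort(S.ravel())[::-1][:6]
for k in i: print(xs[k//len(ys)],ys[k%len(ys)],S.ravel()[k].round(1))
```

```text
[ 433.09648539 -144.59213879  317.06727533] [-1.90889957e+01  5.73798802e-02  7.21777500e+01]
[[143 141 142 146 146 145 145 146 146 148 151 151 150 146 146 147 149 149 149 148 149 149 148 148 151 174 218 231 217 192]
 [143 142 144 144 143 145 146 146 147 150 150 149 147 146 145 146 147 148 148 148 149 150 150 158 169 197 236 248 244 234]
 [144 144 145 146 145 146 147 149 150 151 149 144 144 144 144 145 145 147 147 152 161 166 172 191 214 231 245 250 249 248]
 [144 146 147 146 147 146 147 148 148 146 144 141 139 139 139 139 139 142 145 165 198 212 218 230 243 247 249 249 249 249]
 [144 145 144 144 146 145 148 147 144 139 137 136 132 129 133 132 134 135 143 179 228 244 245 247 249 250 248 248 248 248]
 [144 145 144 145 147 146 147 141 137 133 130 129 128 127 129 129 129 129 135 169 222 245 249 249 250 249 248 248 249 249]
 [146 147 146 146 147 145 143 136 132 129 129 129 128 126 127 128 128 128 128 149 192 227 243 248 249 248 248 248 248 249]
 [146 147 147 148 148 144 136 129 128 127 127 125 125 123 125 127 127 127 127 134 159 194 227 244 248 248 248 248 248 249]
 [146 147 148 149 147 
[... 1191 characters left out ...]
247 247 248 248]
 [247 248 246 233 202 156 113  97  94  95  95  94  96  96  94  95  94  94  95  97 113 149 199 234 246 248 248 248 248 248]
 [248 248 249 244 215 158 111  96  96  95  94  95  96  98  94  94  93  92  94  95 110 155 213 242 248 248 248 248 248 247]
 [248 248 249 240 198 140 102  93  95  95  95  97  95  94  96  96  95  94  94  94 105 153 218 245 248 248 248 248 248 247]
 [248 248 247 231 174 117  94  92  95  95  95  96  96  94  95  96  95  94  96  95 100 142 214 245 249 248 248 248 248 247]]
[ 509.13 -174.59   80.  ]
[ 515.59 -161.5    80.  ]
[ 506.17 -166.85   80.  ]
512.75 -169.0 17.7
512.5 -169.5 17.7
512.5 -169.25 17.6
512.75 -169.25 17.6
513.0 -169.25 17.5
513.0 -169.5 17.5
```

Request:
play_rows:
  targets:
    - [-1,[0.0008,0.001,0.002],[0,0,0]]
    - [-1,[0,0,0.004],[0,0,0]]
    - [-1,[0,0,0.004],[0,0,0]]
    - [-1,[0,0,0.002],[0,0,0]]
    - [-1,[0,0,0.002],[0,0,0]]
    - [-1,[0,0,0.002],[0,0,0]]
    - [-1,[0,0,0],[0,0,0]]

```text
clock: 10.7
eef_pos: [512.7, -169.2, 136.2]
ee_rot: [180.0, -0.0, 162.2]
force: [-0.2, 1.0, -1.3]
width: 0.4
```

Run:
```python
from fit import *
d=viewer.get_image("wrist");measure(d,(513.,-169.2),90,135)
tool([513,-169.2,137])
```

```text
shank 532 [ 5.12759e+02 -1.69082e+02 -2.00000e-03 -0.00000e+00] zm 115.0 rms 0.31
dark [304 196  28  30 600] [ 511.8  -169.33   80.  ] ext [23.8 22.5  0. ]
at [ 512.8 -169.2  136.4] rot [ 1.8000e+02 -1.0000e-02  1.6219e+02] F [-0.2  0.1 -1.9] w 0.403 t 10.75
tool mm [-0.2  0.1 -0.6]
```

Request:
play_rows:
  targets:
    - [-1,[0,0,0.002],[0,0,0]]
    - [-1,[0,0,0.002],[0,0,0]]
    - [-1,[0,0,0.002],[0,0,0]]
    - [-1,[0,0,0.002],[0,0,0]]

```text
clock: 11.15
eef_pos: [512.8, -169.3, 128.3]
ee_rot: [-180.0, 0.0, 162.2]
force: [0.7, -0.3, -0.9]
width: 0.402
```

Request:
play_rows:
  targets:
    - [-1,[0,0,0.0015],[0,0,0]]
    - [-1,[0,0,0.0015],[0,0,0]]
    - [-1,[0,0,0.0015],[0,0,0]]
    - [-1,[0,0,0],[0,0,0]]

```text
clock: 11.55
eef_pos: [512.8, -169.2, 123.8]
ee_rot: [180.0, -0.0, 162.2]
force: [1.5, -0.7, -1.5]
width: 0.403
```

Request:
play_rows:
  targets:
    - [-1,[0,0,0.0015],[0,0,0]]
    - [-1,[0,0,0.0015],[0,0,0]]
    - [-1,[0,0,0.0015],[0,0,0]]
    - [-1,[0,0,0],[0,0,0]]

```text
clock: 11.95
eef_pos: [512.8, -169.2, 119.3]
ee_rot: [-180.0, -0.0, 162.2]
force: [0.7, -0.4, -2.7]
width: 0.403
```

Request:
play_rows:
  targets:
    - [-1,[0,0,0.0015],[0,0,0]]
    - [-1,[0,0,0.0015],[0,0,0]]
    - [-1,[0,0,0.0015],[0,0,0]]
    - [-1,[0,0,0],[0,0,0]]

```text
clock: 12.35
eef_pos: [513.1, -169.4, 115.4]
ee_rot: [-180.0, 0.1, 162.2]
force: [0.8, -0.4, 1.2]
width: 0.401
```

Request:
play_rows:
  targets:
    - [-1,[0,0,0.0015],[0,0,0]]
    - [-1,[0,0,0.0015],[0,0,0]]
    - [-1,[0,0,0],[0,0,0]]

```text
clock: 12.65
eef_pos: [513.2, -169.4, 112.6]
ee_rot: [-180.0, 0.1, 162.2]
force: [-0.3, -0.1, 6.2]
width: 0.401
```

Request:
play_rows:
  targets:
    - [-1,[0,0,0.0015],[0,0,0]]
    - [-1,[0,0,0.0015],[0,0,0]]
    - [-1,[0,0,0],[0,0,0]]

```text
clock: 12.95
eef_pos: [513.0, -169.3, 109.0]
ee_rot: [-180.0, 0.0, 162.2]
force: [0.3, -0.6, -0.0]
width: 0.402
```

Request:
play_rows:
  targets:
    - [-1,[0,0,0.0015],[0,0,0]]
    - [-1,[0,0,0.0015],[0,0,0]]
    - [-1,[0,0,0],[0,0,0]]

```text
clock: 13.25
eef_pos: [512.9, -169.3, 106.0]
ee_rot: [-180.0, 0.0, 162.2]
force: [0.9, -0.4, 0.4]
width: 0.401
```

Request:
play_rows:
  targets:
    - [-1,[0,0,0.002],[0,0,0]]
    - [-1,[0,0,0.002],[0,0,0]]
    - [-1,[0,0,0.002],[0,0,0]]
    - [-1,[0,0,0],[0,0,0]]

```text
clock: 13.65
eef_pos: [512.8, -169.2, 99.7]
ee_rot: [180.0, -0.0, 162.2]
force: [0.6, -0.4, 1.0]
width: 0.406
```

Request:
play_rows:
  targets:
    - [-1,[0,0,0.001],[0,0,0]]
    - [-1,[0,0,0.001],[0,0,0]]
    - [-1,[0,0,0.001],[0,0,0]]
    - [-1,[0,0,0],[0,0,0]]

```text
clock: 14.05
eef_pos: [512.9, -169.3, 97.0]
ee_rot: [-180.0, 0.0, 162.2]
force: [0.5, -0.9, 2.4]
width: 0.404
```

Request:
play_rows:
  targets:
    - [-1,[0,0,0.001],[0,0,0]]
    - [-1,[0,0,0.001],[0,0,0]]
    - [-1,[0,0,0.001],[0,0,0]]
    - [-1,[0,0,0],[0,0,0]]

```text
clock: 14.45
eef_pos: [512.9, -169.3, 94.1]
ee_rot: [-180.0, 0.0, 162.2]
force: [0.7, -0.1, 4.1]
width: 0.402
```

Request:
play_rows:
  targets:
    - [-1,[0,0,0.0005],[0,0,0]]
    - [-1,[0,0,0.0005],[0,0,0]]
    - [-1,[0,0,0],[0,0,0]]

```text
clock: 14.75
eef_pos: [513.0, -169.3, 93.4]
ee_rot: [-180.0, 0.0, 162.2]
force: [-0.2, 0.7, 7.8]
width: 0.403
```

Request:
play_rows:
  targets:
    - [-1,[0,0,0.0005],[0,0,0]]
    - [-1,[0,0,0.0005],[0,0,0]]
    - [-1,[0,0,0],[0,0,0]]

```text
clock: 15.05
eef_pos: [513.0, -169.3, 92.4]
ee_rot: [-180.0, 0.0, 162.2]
force: [-0.8, 0.6, 8.1]
width: 0.401
```

Request:
play_rows:
  targets:
    - [-1,[0,0,0.0005],[0,0,0]]
    - [-1,[0,0,0],[0,0,0]]

```text
clock: 15.25
eef_pos: [513.0, -169.3, 92.0]
ee_rot: [-180.0, 0.0, 162.2]
force: [-1.1, -0.5, 8.2]
width: 0.405
```

Request:
play_rows:
  targets:
    - [-1,[0,0,0.0005],[0,0,0]]
    - [-1,[0,0,0],[0,0,0]]

```text
clock: 15.45
eef_pos: [513.0, -169.4, 91.5]
ee_rot: [-180.0, 0.1, 162.2]
force: [-0.9, -0.1, 7.9]
width: 0.404
```

Run:
```python
from h import *
for i in range(4):
    w=viewer.get_image("wrist");tool([513,-169.3,92])
q=fcloud(w).reshape(-1,3);q=q[(np.hypot(q[:,0]-513,q[:,1]+169.3)<14)&(q[:,2]>110)&(q[:,2]<175)]
h,e=np.histogram(q[:,2],bins=np.arange(110,175,1));i=h.argmax();k=q[abs(q[:,2]-e[i])<3];print("head top",np.median(k[:,2]),len(k))
```

```text
at [ 513.  -169.3   91.5] rot [-1.7999e+02  5.0000e-02  1.6219e+02] F [-0.8  0.4  8.7] w 0.405 t 15.5
tool mm [ 0.   0.  -0.5]
at [ 513.  -169.3   91.6] rot [-1.7999e+02  5.0000e-02  1.6220e+02] F [-0.6  0.4  8.7] w 0.403 t 15.55
tool mm [ 0.   0.  -0.4]
at [ 513.  -169.3   91.5] rot [-1.7999e+02  5.0000e-02  1.6219e+02] F [-1.9  0.3  8.7] w 0.4 t 15.6
tool mm [ 0.   0.  -0.5]
at [ 513.  -169.4   91.5] rot [-1.7999e+02  5.0000e-02  1.6219e+02] F [-1.3  0.2  8.6] w 0.4 t 15.65
tool mm [ 0.   0.1 -0.5]
head top 141.93149094906923 2380
```

Run:
```python
from h import *
for f,t,z0 in(("a_wrist",202.6,235),):
    q=np.load(f+".npy").reshape(-1,3);q=q[(np.hypot(q[:,0]-512,q[:,1]+167.5)<14)&(q[:,2]>z0)&(q[:,2]<270)]
    h,e=np.histogram(q[:,2],bins=np.arange(z0,270,1));i=h.argmax();k=q[abs(q[:,2]-e[i])<3];print("head top",np.median(k[:,2]),len(k),np.median(k[:,2])-t)
```

```text
head top 253.0314472230048 2392 50.431447223004795
```

Request:
play_rows:
  targets:
    - [-1,[0,0,0.0005],[0,0,0]]
    - [-1,[0,0,0.0005],[0,0,0]]
    - [-1,[0,0,0],[0,0,0]]

```text
clock: 15.95
eef_pos: [513.3, -169.4, 91.3]
ee_rot: [-180.0, 0.1, 162.2]
force: [-2.4, 1.9, 15.9]
width: 0.396
```

Request:
play_rows:
  targets:
    - [-1,[0,0,0.0003],[0,0,0]]
    - [-1,[0,0,0],[0,0,0]]

```text
clock: 16.15
eef_pos: [513.4, -169.5, 91.3]
ee_rot: [-180.0, 0.1, 162.2]
force: [-2.0, 1.4, 18.2]
width: 0.403
```

Request:
play_rows:
  targets:
    - [-1,[0,0,-0.0004],[0,0,0]]
    - [1,[0,0,0],[0,0,0]]
    - [1,[0,0,0],[0,0,0]]
    - [1,[0,0,0],[0,0,0]]
    - [1,[0,0,0],[0,0,0]]
    - [1,[0,0,0],[0,0,0]]
    - [1,[0,0,0],[0,0,0]]
    - [1,[0,0,0],[0,0,0]]

```text
clock: 16.95
eef_pos: [512.8, -169.3, 90.0]
ee_rot: [180.0, -0.0, 162.2]
force: [1.1, -0.0, -0.1]
width: 0.998
```

```bash
cat > top.py <<'E'
from h import *
tool([513,-169.3,91])
w=viewer.get_image("wrist")
q=fcloud(w).reshape(-1,3);q=q[(np.hypot(q[:,0]-513,q[:,1]+169.3)<14)&(q[:,2]>110)&(q[:,2]<175)]
h,e=np.histogram(q[:,2],bins=np.arange(110,175,1));i=h.argmax();k=q[abs(q[:,2]-e[i])<3];print("head top",np.median(k[:,2]),len(k),k.mean(0))
A=np.c_[k[:,:2]-k[:,:2].mean(0),np.ones(len(k))];print("slope",np.linalg.lstsq(A,k[:,2],rcond=None)[0].round(4))
E
python3 top.py
```

```text
at [ 512.8 -169.3   90. ] rot [180.    -0.   162.19] F [ 1.1 -0.  -0.1] w 0.998 t 16.95
tool mm [-0.2  0.  -1. ]
head top 142.17403600550307 2420 [ 512.38982667 -169.11751353  142.18130962]
slope [2.000000e-04 2.100000e-03 1.421813e+02]
```

Released, and the head top reads 142.2 mm. While pressed it should have read about 141.75 mm, so opening the jaws may have dragged the post up about 0.4 mm. I'll retract, shut the fingers and press gently on the flat top to make sure it is home.

Request:
play_rows:
  targets:
    - [1,[0,0,-0.005],[0,0,0]]
    - [1,[0,0,-0.01],[0,0,0]]
    - [1,[0,0,-0.015],[0,0,0]]
    - [1,[0,0,-0.012],[0,0,0]]
    - [1,[0,0,-0.005],[0,0,0]]
    - [-1,[0,0,0],[0,0,0]]
    - [-1,[0,0,0],[0,0,0]]
    - [-1,[0,0,0],[0,0,0]]
    - [-1,[0,0,0],[0,0,0]]
    - [-1,[0,0,0],[0,0,0]]

```text
clock: 18.0
eef_pos: [512.7, -169.2, 136.7]
ee_rot: [180.0, -0.0, 162.2]
force: [-0.2, 0.6, 0.1]
width: 0.149
```

Request:
play_rows:
  targets:
    - [-1,[0,0,0],[0,0,0]]
    - [-1,[0,0,0],[0,0,0]]
    - [-1,[0,0,0.005],[0,0,0]]
    - [-1,[0,0,0.005],[0,0,0]]
    - [-1,[0,0,0.002],[0,0,0]]
    - [-1,[0,0,0],[0,0,0]]

```text
clock: 18.6
eef_pos: [512.5, -169.1, 124.5]
ee_rot: [180.0, -0.1, 162.2]
force: [0.1, -0.1, -0.4]
width: -0.003
```

Request:
play_rows:
  targets:
    - [-1,[0,0,0.0005],[0,0,0]]
    - [-1,[0,0,0.0005],[0,0,0]]
    - [-1,[0,0,0.0005],[0,0,0]]
    - [-1,[0,0,0],[0,0,0]]

```text
clock: 19.0
eef_pos: [512.8, -169.2, 123.6]
ee_rot: [180.0, 0.0, 162.2]
force: [0.2, 1.0, -0.6]
width: -0.003
```

Request:
play_rows:
  targets:
    - [-1,[0,0,0.0006],[0,0,0]]
    - [-1,[0,0,0.0006],[0,0,0]]
    - [-1,[0,0,0],[0,0,0]]

```text
clock: 19.3
eef_pos: [512.8, -169.2, 122.3]
ee_rot: [180.0, -0.0, 162.2]
force: [-0.9, -0.6, -1.0]
width: 0.002
```

Request:
play_rows:
  targets:
    - [-1,[0,0,0.0005],[0,0,0]]
    - [-1,[0,0,0.0005],[0,0,0]]
    - [-1,[0,0,0],[0,0,0]]

```text
clock: 19.6
eef_pos: [512.8, -169.2, 121.3]
ee_rot: [180.0, -0.0, 162.2]
force: [0.2, 0.1, 0.0]
width: -0.003
```

Request:
play_rows:
  targets:
    - [-1,[0,0,0.0005],[0,0,0]]
    - [-1,[0,0,0.0005],[0,0,0]]
    - [-1,[0,0,0],[0,0,0]]

```text
clock: 19.9
eef_pos: [512.8, -169.2, 120.3]
ee_rot: [180.0, -0.0, 162.2]
force: [0.6, 0.1, -0.1]
width: 0.0
```

Request:
play_rows:
  targets:
    - [-1,[0,0,0.0005],[0,0,0]]
    - [-1,[0,0,0.0005],[0,0,0]]
    - [-1,[0,0,0],[0,0,0]]

```text
clock: 20.2
eef_pos: [513.1, -169.4, 120.0]
ee_rot: [-180.0, 0.1, 162.2]
force: [-1.0, 1.4, 4.4]
width: 0.0
```

Request:
play_rows:
  targets:
    - [-1,[0,0,0.0005],[0,0,0]]
    - [-1,[0,0,0],[0,0,0]]

```text
clock: 20.4
eef_pos: [513.3, -169.5, 119.9]
ee_rot: [-180.0, 0.1, 162.2]
force: [-0.4, 1.1, 8.1]
width: -0.0
```

Request:
play_rows:
  targets:
    - [-1,[0,0,0.0005],[0,0,0]]
    - [-1,[0,0,0],[0,0,0]]

```text
clock: 20.6
eef_pos: [513.5, -169.6, 119.8]
ee_rot: [-180.0, 0.1, 162.2]
force: [-1.8, 1.2, 11.4]
width: 0.0
```

Request:
play_rows:
  targets:
    - [-1,[0,0,0.0005],[0,0,0]]
    - [-1,[0,0,0],[0,0,0]]

```text
clock: 20.8
eef_pos: [513.7, -169.7, 119.7]
ee_rot: [-180.0, 0.2, 162.2]
force: [-1.7, 1.1, 14.7]
width: 0.001
```

Request:
play_rows:
  targets:
    - [-1,[0,0,0.0004],[0,0,0]]
    - [-1,[0,0,0],[0,0,0]]

```text
clock: 21.0
eef_pos: [513.9, -169.8, 119.6]
ee_rot: [-180.0, 0.2, 162.2]
force: [-2.0, 1.2, 17.0]
width: 0.0
```

The load rose linearly to 17 N with no give, so the post is against the hard stop. Now I'll retract clear.

Request:
play_rows:
  targets:
    - [-1,[0,0,-0.003],[0,0,0]]
    - [-1,[0,0,-0.01],[0,0,0]]
    - [-1,[0,0,-0.02],[0,0,0]]
    - [-1,[0,0,-0.03],[0,0,0]]
    - [-1,[0,0,-0.03],[0,0,0]]
    - [-1,[0,0,-0.01],[0,0,0]]
    - [-1,[0,0,0],[0,0,0]]
    - [-1,[0,0,0],[0,0,0]]

```text
clock: 21.8
eef_pos: [512.5, -169.1, 219.6]
ee_rot: [180.0, -0.1, 162.2]
force: [0.7, 0.9, 0.5]
width: 0.002
```

```bash
python3 top.py
python3 - <<'E'
from h import *
d=viewer.get_image("side");cv2.imwrite("pics/fin.png",d["img"])
for l in("post_flat","post_ball","cast","dropper"):
    print(l,[(np.round(r["centre"]),round(r["p"],2)) for r in viewer.search_frame(l,d)][:5])
E
```

```text
at [ 512.5 -169.1  219.6] rot [ 1.7999e+02 -7.0000e-02  1.6219e+02] F [0.7 0.9 0.5] w 0.002 t 21.8
tool mm [-7.000e-01 -1.000e-01  1.286e+02]
head top 142.2218608773154 843 [ 512.79134661 -169.24684068  142.22714828]
slope [2.700000e-03 1.200000e-03 1.422271e+02]
post_flat [(array([412., 263.,  94.]), 0.94), (array([382., 201.,  93.]), 0.93), (array([ 511., -162.,  132.]), 0.8), (array([711., -29.,  36.]), 0.68), (array([614., 236.,  94.]), 0.62)]
post_ball [(array([522., 149., 108.]), 0.94)]
cast [(array([542.,  12.,  24.]), 0.67)]
dropper [(array([712., -26.,  34.]), 0.6)]
```

View pics/fin.png

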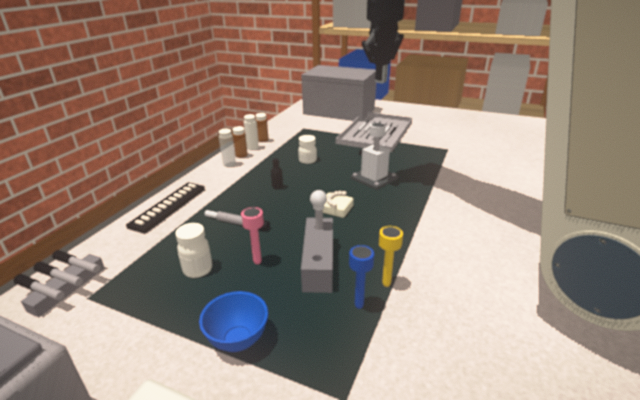

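The flat post stands upright in the holder at (377,150). The ball post is still in the rack at (319,200), nothing else has moved, and the gripper is clear.

```bash
python3 -c "
from h import *
print(order.close_job())"
```

```text
the job is handed in; nothing more can be done
None
```

The flat-headed steel post is in the holder, pushed past the plunger and down to a hard stop. I released it, moved the gripper clear and handed the job in at about 22 s on the robot's clock.

**Grasp:** The first attempt closed on air. The shut fingertips sit about 23 mm above the reported tool position, not 8 mm below it as described. I reopened, went 31 mm lower and gripped the head cleanly.

**Insertion:** The force reached about 6 N passing the plunger, then hit a dead stop at 16 to 18 N with the foot about 33 mm above the bench. That is within the possible range for the seat.

**Last checks:**
- **Fully home:** After release the camera put the head top at 142.2 mm, about 0.4 mm above what I expected. Pressing the head top with shut fingers, up to 17 N, showed no give, so I take it as fully home. The camera still read 142.2 mm afterwards, and the seat itself can't be seen.
- **Upright:** The post stands vertical in the bore.
- **Bench:** In the last side picture the ball post is still in the rack and everything else looks undisturbed. For the jars, bowl and handpiece I checked only by eye.

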